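Clamp the next cutter in the inspection chuck

TASK

Take the cutter that stands in the orange-framed place of the rack, stand it point up in the open mouth of the upright chuck and let go of it. Then push the chuck's spoked sleeve round clockwise (seen from above) until the three jaws have gripped the cutter hand-tight, upright, centred and with its foot still down on the chuck's floor: firm, but without forcing the sleeve. Leave the other two cutters, the well plate and the tweezers alone.

Things in the scene. Friction and masses are not known exactly. Their poses are not given: they have to be found in the camera images.
- cutter_a: one of three steel cutters in the rack's holes (which is where varies): round shank 68 mm long, 12 to 17 mm in diameter (they differ), then a dark 12 mm cone point, 80 mm in all, 65 to 170 g, held by the blue band 52 to 66 mm above the foot. Origin: centre of the foot (flat end); z runs up to the point
- cutter_b: another such cutter, of another thickness; see cutter_a
- cutter_c: the third cutter, of another thickness again; see cutter_a
- rack: fixed grey rack, 56 mm (x) by 176 mm (y) by 30 mm high, with three holes of 18 mm, 25 mm deep (their floors 5 mm above the table), in a row along its y axis at -60, 0 and +60 mm. Origin: centre of its underside
- marked (a point): centre of the floor of the rack's hole at -60 mm, 5 mm above the table, the one with a flat orange frame round its mouth: the cutter standing here is the one to clamp
- chuck: fixed upright three-jaw chuck on a round white foot of 100 mm diameter. Its steel nose (66 mm diameter, top 42 mm above the table) has a round bore of 30 mm diameter with a flat floor 15 mm above the table; three brass jaws slide in it together, towards the axis. A black spoked sleeve runs round the nose. Origin: on the chuck's axis, at the table; z up
- seat (a point): centre of the bore's floor, on the chuck's axis, 15 mm above the table: the cutter's foot stands here
- spoke_tip (a point): centre of the orange ball (13 mm diameter) on the end of one of the four equal spokes: level bars 8 mm thick, 90 degrees apart, 30 mm above the table, running straight out from the sleeve to their balls 81.5 mm from the axis
- jaw_a: brass jaw, a block 16 mm long radially and 10 mm wide, 17 to 46 mm above the table. Origin: on the chuck's axis when the sleeve is fully open, and displaced from it, by as much as the jaw has closed, in the closing direction; x points outwards from the axis to the jaw, whose flat gripping face lies 14 mm along x (14 mm from the axis when fully open)
- jaw_b: the next jaw, the same, 120 degrees on
- jaw_c: the third jaw, the same
- wellplate: clear multiwell plate, 86 by 128 mm, 16 mm high, lying on the table; bystander. Origin: centre of its underside
- tweezers: dark steel tweezers, 118 mm long, 8 mm high, lying on the table beyond the chuck; bystander. Origin: their middle, at the table
- sleeve: black sleeve, 84 mm diameter, 18 to 40 mm above the table, origin on the axis at the table. Clockwise from above closes the jaws 4 mm (radius) per rad. It starts open at a varying angle, stays where left, and turns 0.9 to 2.0 rad (thick to thin cutter) before the jaws meet it. Friction 0.25 N m (4 N at 62 mm from the axis) all the way
- mouth (a point): centre of the mouth of the bore, on the axis, 42 mm above the table. Once the jaws meet the cutter the push on the sleeve rises above its steady friction: each 10 N of grip on each jaw adds 0.12 N m (2 N pushed at 62 mm from the axis). Hand-tight is 0.35 to 0.6 N m in all (6 to 10 N at 62 mm); over about 0.75 N m the cutter is marked

How it is judged:
By the outcome, as a careful person would: the job done as asked, in the order asked, and still so for the second after the job is handed in, with the robot touching nothing.
It also fails if it takes over 72 s, if anything falls off the work surface, if the arm or the gripper's body presses on something with over 40 N, if the wrist force passes 120 N, or if a joint passes its speed limit or range.

ROBOT

A 6-joint arm with a two-finger parallel gripper is mounted at the origin on the work surface. World frame = base frame: x ahead of the robot, y to its left, z up, the work surface at z = 0. Lengths are in mm, angles in degrees, forces in N, time in s.
With the tool pointing down it reaches from about 350 to 925 mm from the base axis. Payload 6.4 kg.
Tool frame: the origin (TCP) lies midway between the tips of the shut fingers; the grasp point (between the pads) lies 19 mm behind it; z points along the fingers, y is the line along which they close (so a half turn about z gives the same grasp; the last joint's range is limited). The gripper opens to 94 mm and grips with 3 to 60 N. Pads are 16 mm wide; open, the fingers measure 119 mm over their backs; the gripper's body (75 mm by 177 mm) begins 78 mm behind the grasp point.
Start: joints at [-81.022, 14.043, 89.255, -0, 76.702, -9.975], TCP at [211.125, -614.768, 205.455] pointing down, gripper open.
Joint ranges: [-179.41, 179.41], [-58.25, 129.5], [7.25, 145.43], [-54.29, 234.29], [11.92, 165.04], [-157.13, 157.13]. Speed limits (degrees/s): [147.25, 147.25, 180, 180, 180, 180].

INTERFACE

Orientations are given as a 3x3 rotation matrix whose columns are the frame's x, y, z axes.
In Python, from bench import r gives the robot as it stands.
- The arm moves only by the shell command python3 -m handwheel 'ROWS' [FORCE]. ROWS is text: rows parted by semicolons, each of 5 numbers parted by spaces: the shift along the world's x, y, z in mm, then the turn about the world's z in rad, then the opening, from 0 (shut) to 1 (fully open). A call has 1 to 10 rows; each row is the pose to reach, as a shift and turn from the pose commanded when the call began; what a row does not reach only later rows make up. A row lasts 1/8 s, in which the tool goes at most 62.5 mm and 10.7 degrees, less where a joint would pass 70% of its speed; a pose out of reach is approached as far as the arm can. A call with a gripper value outside its range is refused whole. The fingers move at their own pace and stop on an object; FORCE is the grip in N (left out, the last holds). Time passes only in rows, so rows that repeat a pose let the fingers close. It gives the time, the measured TCP pose, the force, the opening and the grip force at its end, in the units of the state.
- r.get_state(): the state, without advancing time (a new reading comes with each control period).
- r.get_image(name): name is "scene" or "top" or "wrist"; returns a dict with "frame" (384x512x3 uint8, red, green, blue), "range_z" (384x512 float32, mm along the optical axis (not along the pixel's ray), 0 where there is no reading), "fx", "fy", "cx", "cy" (pixels), "world_from_camera" (4x4, takes a point from camera to world coordinates); the wrist camera has in their place "hand_eye" (4x4, takes a point from camera to tool coordinates, whose origin is the TCP and whose axes are the flange's). Camera axes: x right, y down, z forward; pixel columns grow to the right and rows downward; lengths in mm; the calibration is good to about 2 mm. A picture is of the moment at which its call begins: read the wrist's pose just before it.
- r.finish_job(): hands the job in; it is judged then, once.
Trained networks look in a picture, given as the dict that the camera call returned (one of the last four; its "shot" number tells which), for a name from the list of things; names that differ only in an ending like _2 or _b are one class to them, and where a whole thing is asked for, a point or a joint stands for the part that bears it (a point fixed in the world has none). Each returns a list of dicts, best first, with "conf" (0 to 1); they miss things now and then, are a little off and sometimes report something else, mostly with a low value. They report only what shows in the picture. A call takes as long as a camera call.
- r.look_for(picture, query): "uv" ([column, row] in pixels, amid what is visible of it).
- r.tip_of(picture, query): "uv" ([column, row] in pixels: a listed point, or the origin of a listed thing).
The state is a dict: "t": time; "qpos": joint angles; "qvel": joint speeds; "tau": joint torques, N m; "eef_pos": TCP position; "tool_rot": TCP orientation; "wrist_force": force on the tool from outside, world axes, zero at the start; "moment": the same for the moment, N m; "width": finger opening in mm; "finger_force": force on a finger pad.
Only numpy, scipy, OpenCV 4.12 (cv2) and the standard library are available. Lean on these libraries where they do the work, as an engineer would, in place of code of your own. Each camera call takes 0.05 s, during which the arm holds its last target. There are 200 camera calls.

## Working session

There is one attempt and no reset: what is moved stays moved. The work goes in short steps, Python scripts to look and compute and a shell command to move; the robot and the scene stay as the last step left them, time stands still between calls to the robot, and variables do not carry over. Pictures are saved under pics/ and viewed, at most 10 in all, crops included, and the job is handed in when it is done.

```bash
mkdir -p pics; ls
cat > h.py <<'E'
from bench import r
import numpy as np, cv2
def W(p,st=None):
    if "world_from_camera" in p: return np.array(p["world_from_camera"])
    T=np.eye(4); T[:3,:3]=np.array(st["tool_rot"]); T[:3,3]=st["eef_pos"]
    return T@np.array(p["hand_eye"])
def ray(p,uv,z,st=None):
    "point on pixel ray at world height z"
    M=W(p,st); d=M[:3,:3]@np.array([(uv[0]-p["cx"])/p["fx"],(uv[1]-p["cy"])/p["fy"],1]); o=M[:3,3]
    return o+d*(z-o[2])/d[2]
def cloud(p,st=None):
    Z=p["range_z"]; v,u=np.indices(Z.shape)
    P=np.stack([(u-p["cx"])/p["fx"]*Z,(v-p["cy"])/p["fy"]*Z,Z,np.ones_like(Z)],-1)
    return (P@W(p,st).T)[...,:3]
def save(p,n): cv2.imwrite("pics/"+n,p["frame"][...,::-1])
E
python3 - <<'E'
from h import *
np.set_printoptions(precision=1,suppress=True)
p=r.get_image("top"); save(p,"top.png")
print(W(p),p["fx"])
for n,z in [("marked",5),("cutter_a",5),("rack",0),("chuck",0),("seat",15),("mouth",42),("spoke_tip",30),("wellplate",0),("tweezers",0),("jaw_a",30)]:
    for d in r.tip_of(p,n)[:4]: print(n,d["conf"],d["uv"],ray(p,d["uv"],z))
E
```

```text
pics
[[  -0.    -1.     0.1  520.1]
 [  -1.     0.     0.    -9.8]
 [  -0.    -0.1   -1.  1159.6]
 [   0.     0.     0.     1. ]] 415.46819314491137
marked 0.97 [181.0, 265.1] [471.3 218.    5. ]
marked 0.23 [395.1, 249.6] [ 498.6 -372.3    5. ]
cutter_a 0.63 [179.2, 261.0] [482.6 222.9   5. ]
cutter_a 0.54 [157.8, 260.1] [486.6 282.3   5. ]
cutter_a 0.39 [139.4, 260.4] [487.1 333.4   5. ]
rack 0.67 [161.5, 264.3] [474.6 273.2   0. ]
chuck 0.63 [275.4, 248.9] [509. -44.   0.]
seat 0.8 [276.6, 245.1] [519.4 -47.2  15. ]
mouth 0.95 [276.3, 248.6] [510.1 -45.2  42. ]
spoke_tip 0.69 [286.5, 220.6] [584.9 -75.6  30. ]
wellplate 0.67 [393.5, 251.4] [ 493.7 -369.2    0. ]
tweezers 0.61 [284.6, 158.3] [763.3 -77.9   0. ]
jaw_a 0.5 [275.5, 249.0] [509.  -43.4  30. ]
jaw_a 0.41 [278.2, 248.1] [511.2 -50.7  30. ]
jaw_a 0.36 [274.1, 248.6] [510.1 -39.6  30. ]
```

View pics/top.png

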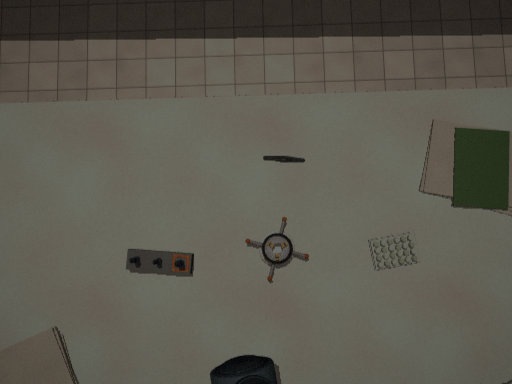

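The top view shows the rack at about (160,263), with the orange frame at its right end, (181,264). The chuck is at (277,249) with four spokes, the well plate is at (393,251) and the tweezers are at (285,158). Next I'll move over the rack for a close look.

```bash
python3 -c "
from h import *
s=r.get_state(); print(np.round(s['tool_rot'],3),s['t'],s['wrist_force'])"
python3 -m handwheel '20 62 0 0 1;38 122 10 0 1;56 182 20 0 1;75 242 30 0 1;94 302 40 0 1;112 362 50 0 1;130 422 60 0 1;149 482 70 0 1;167 542 80 0 1;185 600 90 0 1'
```

```text
[[ 0.946  0.325  0.   ]
 [ 0.325 -0.946  0.   ]
 [ 0.    -0.    -1.   ]] 0.55 [-0.3751953   0.31967104  0.57502486]
t: 1.8
eef_pos: [393.4, -22.3, 294.6]
tool_rot: [[0.946, 0.324, 0.002], [0.324, -0.946, -0.001], [0.001, 0.001, -1.0]]
wrist_force: [0.8, -0.5, 0.3]
width: 94.1
finger_force: 0.0
```

```bash
python3 -m handwheel '20 60 0 0 1;40 120 0 0 1;60 170 0 0 1;60 180 0 0 1;60 180 0 0 1' >/dev/null
python3 - <<'E'
from h import *
np.set_printoptions(precision=1,suppress=True)
s=r.get_state(); p=r.get_image("wrist"); save(p,"w1.png")
print(s["qpos"],s["eef_pos"],s["t"])
print(W(p,s))
for n,z in [("marked",5),("cutter_a",5),("rack",0),("mouth",42),("spoke_tip",30)]:
    for d in r.tip_of(p,n)[:4]: print(n,d["conf"],d["uv"],ray(p,d["uv"],z,s))
E
```

```text
[  5.4 -13.3 107.6  -0.   85.8  76.4] [452.9 155.8 293.7] 2.425
[[  0.3  -0.9  -0.2 520.9]
 [ -0.9  -0.3  -0.1 179.8]
 [  0.    0.2  -1.  472.5]
 [  0.    0.    0.    1. ]]
marked 0.58 [220.9, 139.7] [479.  221.6   5. ]
cutter_a 0.69 [464.0, 28.1] [757.8 -77.2   5. ]
cutter_a 0.64 [188.2, 127.3] [480.6 278.4   5. ]
cutter_a 0.62 [157.1, 108.8] [492.3 333.9   5. ]
cutter_a 0.53 [224.2, 137.5] [484.2 217.5   5. ]
rack 0.74 [192.6, 125.3] [485.7 273.5   0. ]
rack 0.27 [463.8, 24.5] [764.6 -77.1   0. ]
mouth 0.68 [387.2, 174.7] [516.  -46.5  42. ]
spoke_tip 0.79 [417.7, 134.7] [589.1 -70.1  30. ]
```

View pics/w1.png

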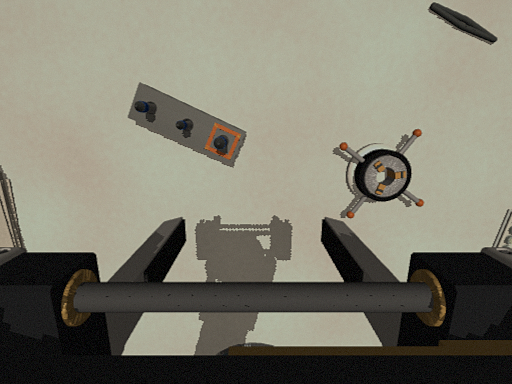

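The wrist view shows the rack with the framed cutter at (222,142), its neighbours at (185,126) and (147,107), and the chuck at (383,174). I'll fit the rack top from the depth data.

```bash
cat >> h.py <<'E'
def rackfit(p,s=None):
    C=cloud(p,s); m=(p["range_z"]>0)&(abs(C[...,2]-30)<5)&(C[...,0]>400)&(C[...,0]<570)&(C[...,1]>150)&(C[...,1]<400)
    print("rack",m.sum(),C[m][:,2].mean(),cv2.minAreaRect(C[m][:,:2].astype(np.float32)))
    hsv=cv2.cvtColor(p["frame"],cv2.COLOR_RGB2HSV); o=m&(hsv[...,0]<14)&(hsv[...,1]>150)&(hsv[...,2]>80)
    if o.sum()>10: print("orange",o.sum(),cv2.minAreaRect(C[o][:,:2].astype(np.float32)))
def cutters(p,s,lo=40,hi=75):
    C=cloud(p,s); m=(p["range_z"]>0)&(C[...,2]>lo)&(C[...,2]<hi)&(C[...,0]>400)&(C[...,0]<570)&(C[...,1]>150)&(C[...,1]<400)
    n,l,st,c=cv2.connectedComponentsWithStats(m.astype(np.uint8))
    for i in range(1,n):
        if st[i,4]>15: q=C[l==i]; print("cut",st[i,4],q.min(0),q.max(0),np.median(q,0))
E
python3 - <<'E'
from h import *
np.set_printoptions(precision=1,suppress=True)
s=r.get_state(); p=r.get_image("wrist"); rackfit(p,s); cutters(p,s)
p=r.get_image("top"); rackfit(p)
p=r.get_image("scene"); rackfit(p); cutters(p,None)
E
```

```text
rack 3703 29.59597636050187 ((486.4112854003906, 276.2049560546875), (176.4185333251953, 56.205780029296875), 84.43769073486328)
orange 307 ((479.9100036621094, 216.644775390625), (43.421688079833984, 44.032325744628906), 84.81189727783203)
cut 116 [484.9 327.7  40. ] [499.8 341.9  74.9] [494.1 330.   64.3]
cut 59 [480.2 269.4  40.3] [492.6 281.6  74.8] [488.2 271.3  64.6]
cut 61 [472.  207.5  40.6] [489.2 224.5  74.8] [483.4 212.2  71.6]
rack 810 28.221962376322946 ((483.9281005859375, 275.2084045410156), (176.9311065673828, 55.85710525512695), 84.37612915039062)
orange 49 ((489.5575256347656, 214.51123046875), (43.4041748046875, 20.72382164001465), 84.88188171386719)
rack 801 29.569686413779074 ((486.5835266113281, 275.6358642578125), (175.80921936035156, 61.801273345947266), 84.51283264160156)
orange 41 ((479.9527587890625, 216.921630859375), (43.35472106933594, 46.05376434326172), 83.8719482421875)
cut 72 [478.4 207.1  40.1] [490.3 224.2  74.8] [486.  215.5  59.4]
cut 50 [482.9 269.3  40.9] [494.9 281.1  75. ] [489.7 274.6  59.3]
cut 66 [491.2 327.8  40.4] [500.8 342.6  74.9] [496.9 334.2  59.9]
```

```bash
python3 -m handwheel '0 10 0 0.18 1;0 20 0 0.36 1;0 30 0 0.54 1;0 40 0 0.72 1;0 40 0 0.9 1;0 40 0 1.08 1;0 40 0 1.24 1;0 40 0 1.24 1;0 40 0 1.24 1'
```

```text
t: 4.0
eef_pos: [453.2, 195.7, 293.9]
tool_rot: [[0.002, 1.0, 0.0], [1.0, -0.002, 0.0], [0.0, 0.0, -1.0]]
wrist_force: [0.3, 0.1, -0.5]
width: 94.0
finger_force: 0.0
```

```bash
python3 -m handwheel '14 10 -50 -0.05 0.6;27 20.6 -100 -0.095 0.6;27.4 20.6 -150 -0.095 0.6;27.4 20.6 -150 -0.095 0.6;27.4 20.6 -150 -0.095 0.6'
python3 - <<'E'
from h import *
np.set_printoptions(precision=1,suppress=True)
s=r.get_state(); p=r.get_image("wrist"); rackfit(p,s); cutters(p,s);cutters(p,s,35,70); save(p,"w2.png"); print(s["eef_pos"])
E
```

```text
t: 4.62
eef_pos: [481.8, 216.6, 145.9]
tool_rot: [[0.096, 0.995, 0.003], [0.995, -0.096, 0.001], [0.001, 0.003, -1.0]]
wrist_force: [0.7, -0.7, 0.1]
width: 56.4
finger_force: 0.0
rack 8253 29.625267969852228 ((486.2020568847656, 276.41754150390625), (176.2720947265625, 56.22855758666992), 84.29495239257812)
orange 602 ((479.7526550292969, 216.7085723876953), (43.54154586791992, 43.592918395996094), 84.92350769042969)
cut 170 [484.6 328.6  40.3] [499.5 343.5  75. ] [491.7 331.2  70.7]
cut 59 [480.2 270.5  63.2] [492.2 282.9  74.9] [487.1 277.3  72.2]
cut 197 [471.9 209.7  40.2] [489.  226.1  75. ] [481.5 223.6  69.6]
cut 82 [484.9 328.6  35.5] [499.3 335.1  69.9] [491.7 330.   57.3]
cut 114 [472.  218.7  35.7] [489.  226.1  69.8] [481.6 224.6  55.8]
[481.8 216.6 145.9]
```

View pics/w2.png

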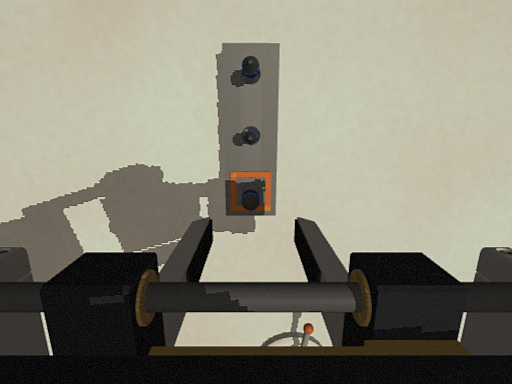

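The framed cutter sits at (250,200), midway between the fingers, and matches the fit (480.5, 217). I'll descend on it.

```bash
python3 -m handwheel '0 0.6 -40 0 0.6;0 0.6 -75 0 0.6;0 0.6 -99 0 0.6;0 0.6 -99 0 0.6;0 0.6 -99 0 0.6' && python3 -m handwheel '0 0 0 0 0.1;0 0 0 0 0.1;0 0 0 0 0.1;0 0 0 0 0.1;0 0 0 0 0.1;0 0 0 0 0.1' 5
```

```text
t: 5.3
eef_pos: [482.6, 217.4, 47.4]
tool_rot: [[0.095, 0.995, 0.004], [0.995, -0.095, 0.001], [0.001, 0.004, -1.0]]
wrist_force: [-0.7, -1.4, 0.5]
width: 56.2
finger_force: 0.0
t: 6.05
eef_pos: [480.2, 217.0, 44.8]
tool_rot: [[0.095, 0.995, -0.001], [0.995, -0.095, -0.0], [-0.0, -0.001, -1.0]]
wrist_force: [-1.7, -0.4, 2.8]
width: 17.2
finger_force: 5.0
```

```bash
python3 -m handwheel '0 0 0 0 0.1;0 0 0 0 0.1;0 0 15 0 0.1;0 0 40 0 0.1;0 0 80 0 0.1;0 0 100 0 0.1;0 0 100 0 0.1' 30 && python3 -m handwheel '0 -50 0 0 0.1;0 -70 10 0 0.1;0 -70 10 0 0.1;0 -70 10 0 0.1'
python3 - <<'E'
from h import *
np.set_printoptions(precision=1,suppress=True)
for cam in ["wrist","top","scene"]:
    s=r.get_state(); p=r.get_image(cam)
    s=s if cam=="wrist" else None
    C=cloud(p,s); near=(p["range_z"]>0)&(np.hypot(C[...,0]-512,C[...,1]+45)<110)
    print(cam)
    for nm,lo,hi in [("foot",3,16),("sleeve",37,41),("nose",41,44),("jaw",44,48)]:
        m=near&(C[...,2]>lo)&(C[...,2]<hi)
        if m.sum()>20: print(nm,m.sum(),cv2.minEnclosingCircle(C[m][:,:2].astype(np.float32)),C[m].mean(0))
    hsv=cv2.cvtColor(p["frame"],cv2.COLOR_RGB2HSV); o=near&(hsv[...,0]<14)&(hsv[...,1]>150)&(hsv[...,2]>60)&(C[...,2]>22)&(C[...,2]<40)&(np.hypot(C[...,0]-512,C[...,1]+45)>65)
    n,l,st,c=cv2.connectedComponentsWithStats(o.astype(np.uint8))
    for i in range(1,n):
        if st[i,4]>3: q=C[l==i]; print("ball",st[i,4],q.min(0)/2+q.max(0)/2)
    for n,z in [("mouth",42),("seat",15),("spoke_tip",30),("jaw_a",30)]:
        for d in r.tip_of(p,n)[:4]: print(n,d["conf"],ray(p,d["uv"],z,s))
    save(p,"lift_%s.png"%cam)
E
```

```text
t: 6.92
eef_pos: [482.5, 217.2, 147.4]
tool_rot: [[0.095, 0.995, 0.006], [0.995, -0.095, 0.001], [0.001, 0.006, -1.0]]
wrist_force: [-0.4, -0.8, -1.5]
width: 16.5
finger_force: 29.9
t: 7.42
eef_pos: [480.2, 147.4, 154.0]
tool_rot: [[0.095, 0.995, -0.001], [0.995, -0.095, 0.0], [0.0, -0.001, -1.0]]
wrist_force: [-0.1, 0.2, -1.0]
width: 16.8
finger_force: 29.9
wrist
foot 104 ((473.4908752441406, -45.901390075683594), 21.522422790527344) [469.5 -38.2  12.4]
sleeve 263 ((483.62841796875, -31.517620086669922), 25.539867401123047) [482.3 -30.1  39.4]
nose 131 ((487.4219970703125, -35.66932678222656), 19.19558334350586) [487.5 -35.5  41.8]
jaw 65 ((489.3642578125, -43.731624603271484), 7.023560523986816) [489.5 -43.5  45.7]
ball 21 [437.2 -21.3  33. ]
seat 0.59 [510.5 -45.1  15. ]
top
foot 398 ((510.5664978027344, -46.78952407836914), 108.39595794677734) [512.7 -44.9  10.3]
sleeve 334 ((507.67181396484375, -46.88447570800781), 82.76886749267578) [510.3 -46.1  39.1]
nose 134 ((515.93896484375, -35.122562408447266), 50.85959243774414) [510.3 -47.6  42.1]
jaw 49 ((510.7383728027344, -48.051601
[... 320 characters left out ...]

jaw_a 0.5 [508.2 -42.   30. ]
jaw_a 0.45 [513.  -44.9  30. ]
jaw_a 0.41 [761.7 -71.   30. ]
scene
foot 213 ((508.0826110839844, -43.0069465637207), 107.49732971191406) [542.2 -36.6  10.1]
sleeve 205 ((512.73876953125, -45.91656494140625), 44.16823196411133) [517.3 -44.3  39.4]
nose 139 ((516.3469848632812, -45.772438049316406), 41.41078186035156) [517.  -46.   42.3]
jaw 50 ((513.8556518554688, -45.69532775878906), 30.44978904724121) [514.7 -46.   45.6]
ball 7 [ 493.5 -122.1   33.7]
ball 11 [535.8  33.2  31.9]
ball 11 [591.8 -66.   31.4]
mouth 0.9 [522.2 -42.3  42. ]
seat 0.96 [524.8 -47.   15. ]
spoke_tip 0.69 [596.  -61.7  30. ]
jaw_a 0.41 [543.1 -43.7  30. ]
jaw_a 0.36 [551.7 -29.1  30. ]
```

View pics/lift_scene.png

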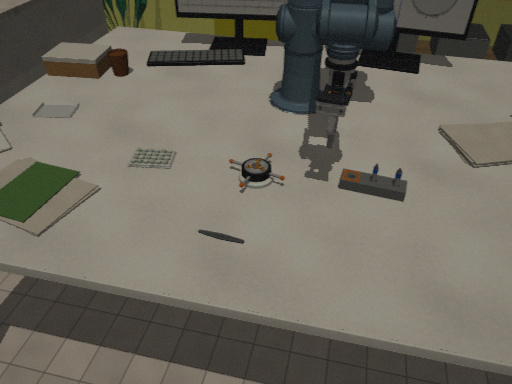

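The scene view shows the cutter held at (332,125), the framed hole empty at (352,177), and the chuck at (257,170). I'll rotate the tool so the wrist camera looks straight at the chuck.

```bash
python3 -m handwheel '-6 -25 0 -0.18 0.1;-12 -50 0 -0.36 0.1;-20 -75 0 -0.54 0.1;-28 -100 0 -0.72 0.1;-36 -125 0 -0.9 0.1;-44 -150 0 -1.08 0.1;-52 -175 0 -1.26 0.1;-60 -192 0 -1.44 0.1;-60 -192 0 -1.475 0.1;-60 -192 0 -1.475 0.1' && python3 -m handwheel '0 0 0 0 0.1;0 0 0 0 0.1'
cat >> h.py <<'E'
def chuck(p,s=None,c0=(514.3,-45.3)):
    C=cloud(p,s); R=np.hypot(C[...,0]-c0[0],C[...,1]-c0[1]); ok=p["range_z"]>0
    for nm,lo,hi,rm in [("sleeve",36,41,45),("nose",41,43.5,36),("jaw",44.3,48,33)]:
        m=ok&(R<rm)&(C[...,2]>lo)&(C[...,2]<hi)
        if m.sum()>20: print(nm,m.sum(),cv2.minEnclosingCircle(C[m][:,:2].astype(np.float32)))
        if nm=="jaw":
            n,l,st,c=cv2.connectedComponentsWithStats(m.astype(np.uint8))
            for i in range(1,n):
                if st[i,4]>8: q=C[l==i][:,:2]; e=q-np.array(c0); print(" jaw",st[i,4],"r",np.percentile(np.hypot(*e.T),[3,97]),"ang",np.degrees(np.arctan2(*e.mean(0)[::-1])))
    hsv=cv2.cvtColor(p["frame"],cv2.COLOR_RGB2HSV); o=ok&(R>65)&(R<100)&(hsv[...,0]<14)&(hsv[...,1]>150)&(hsv[...,2]>60)&(C[...,2]>22)&(C[...,2]<40)
    n,l,st,c=cv2.connectedComponentsWithStats(o.astype(np.uint8))
    for i in range(1,n):
        if st[i,4]>6:
            q=cv2.minEnclosingCircle(np.argwhere(l==i)[:,::-1].astype(np.float32))[0]; b=ray(p,q,31,s)[:2]; e=b-c0; print("ball",st[i,4],b,"r",np.hypot(*e),"ang",np.degrees(np.arctan2(e[1],e[0])))
E
python3 - <<'E'
from h import *
np.set_printoptions(precision=1,suppress=True)
s=r.get_state(); p=r.get_image("wrist"); print(s["eef_pos"],s["qpos"]); chuck(p,s); save(p,"w3.png")
for n,z in [("mouth",42),("seat",15),("spoke_tip",30),("cutter_a",100)]:
    for d in r.tip_of(p,n)[:2]: print(n,d["conf"],d["uv"],ray(p,d["uv"],z,s))
E
```

```text
t: 9.43
eef_pos: [420.8, -44.6, 154.9]
tool_rot: [[1.0, 0.003, 0.0], [0.003, -1.0, 0.0], [0.0, -0.0, -1.0]]
wrist_force: [0.1, 0.3, -1.6]
width: 16.2
finger_force: 29.9
t: 9.68
eef_pos: [420.7, -44.5, 154.8]
tool_rot: [[1.0, 0.002, -0.0], [0.002, -1.0, 0.0], [-0.0, -0.0, -1.0]]
wrist_force: [0.5, -0.7, -1.3]
width: 16.3
finger_force: 29.9
[420.7 -44.5 154.8] [-21.5 -15.2 123.8   0.   71.5  68.4]
sleeve 2314 ((512.77294921875, -45.517967224121094), 41.654170989990234)
nose 1814 ((514.8328857421875, -45.49934387207031), 35.02548599243164)
jaw 504 ((512.8640747070312, -45.674198150634766), 29.16388702392578)
 jaw 173 r [12.8 27.7] ang 61.45677990508116
 jaw 172 r [13.3 28.2] ang -66.04516087851525
 jaw 159 r [15.5 30. ] ang 178.78092341370296
ball 115 [591.5 -67.2] r 80.1873430465107 ang -15.814265618746838
ball 94 [534.7  33.3] r 81.2146725384399 ang 75.42021207572698
ball 90 [ 490.6 -123.1] r 81.3300157157765 ang -106.97745481564004
ball 81 [434.2 -23.3] r 83.02283257620637 ang 164.64453372632593
mouth 0.93 [254.2, 104.7] [511.1 -44.8  42. ]
mouth 0.29 [253.2, 104.6] [511.2 -43.8  42. ]
seat 0.81 [254.3, 104.6] [512.9 -45.   15. ]
spoke_tip 0.94 [277.8, 20.4] [590.6 -67.6  30. ]
cutter_a 0.75 [255.9, 212.0] [416.6 -46.4 100. ]
```

View pics/w3.png

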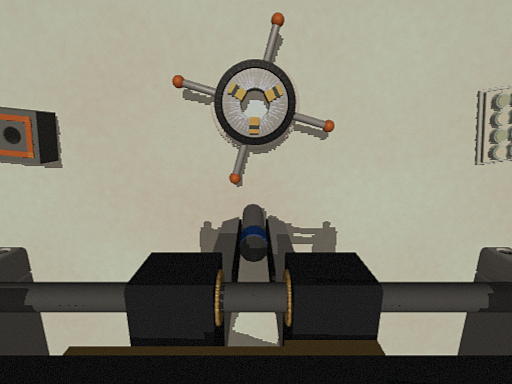

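The wrist view shows the chuck centre at about (255,104), with its three jaws open at (236,91), (274,91) and (254,126). The cutter is upright in the grip at (255,230). Axis is (512.8, -45.4) and the spokes are at -15.6° + 90k.

```bash
python3 -m handwheel '45 -0.4 0 0 0.1;92.1 -0.4 0 0 0.1;92.1 -0.4 0 0 0.1;92.1 -0.4 -30 0 0.1;92.1 -0.4 -60 0 0.1;92.1 -0.4 -75 0 0.1;92.1 -0.4 -90 0 0.1;92.1 -0.4 -96 0 0.1;92.1 -0.4 -98 0 0.1;92.1 -0.4 -98 0 0.1' && python3 -m handwheel '0 0 0 0 0.1;0 0 -0.5 0 0.1;0 0 -1 0 0.1;0 0 -1 0 0.1'
```

```text
t: 11.18
eef_pos: [513.2, -45.6, 57.4]
tool_rot: [[1.0, 0.001, 0.001], [0.001, -1.0, -0.0], [0.001, 0.0, -1.0]]
wrist_force: [-0.1, 0.8, -1.6]
width: 16.1
finger_force: 29.9
t: 11.68
eef_pos: [512.6, -45.4, 55.8]
tool_rot: [[1.0, 0.001, -0.0], [0.001, -1.0, 0.0], [-0.0, -0.0, -1.0]]
wrist_force: [-0.0, 0.0, -1.3]
width: 16.3
finger_force: 29.9
```

```bash
python3 -m handwheel '0 0 -0.4 0 0.1;0 0 -0.8 0 0.1;0 0 -0.8 0 0.1;0 0 -0.8 0 0.1' && python3 -m handwheel '0 0 -0.3 0 0.1;0 0 -0.6 0 0.1;0 0 -0.6 0 0.1;0 0 -0.6 0 0.1'
```

```text
t: 12.18
eef_pos: [512.7, -45.4, 55.0]
tool_rot: [[1.0, 0.001, -0.0], [0.001, -1.0, -0.0], [-0.0, 0.0, -1.0]]
wrist_force: [-0.5, -0.3, -1.2]
width: 16.3
finger_force: 29.9
t: 12.68
eef_pos: [512.9, -45.4, 54.8]
tool_rot: [[1.0, 0.001, 0.0], [0.001, -1.0, -0.0], [0.0, 0.0, -1.0]]
wrist_force: [-1.5, 0.7, 3.8]
width: 16.3
finger_force: 29.9
```

Foot is on the floor (+5 N). Releasing.

```bash
python3 -m handwheel '0 0 0 0 0.1;0 0 0 0 0.1;0 0 0 0 0.2;0 0 0 0 0.25;0 0 0 0 0.35;0 0 0 0 0.45;0 0 0 0 0.45' 3 && python3 -m handwheel '0 0 20 0 0.5;0 0 50 0 0.5;0 0 80 0 0.5;-45 0 100 0 0.4;-92 0 100 0 0.2;-92 0 100 0 0;-92 0 100 0 0;-92 0 100 0 0'
python3 - <<'E'
from h import *
np.set_printoptions(precision=1,suppress=True)
s=r.get_state(); p=r.get_image("wrist"); print(s["eef_pos"]); chuck(p,s,(512.8,-45.4)); save(p,"w4.png")
C=cloud(p,s); d=C[...,:2]-[512.8,-45.4]; 
for lo,hi in [(48,60),(60,70),(70,82),(90,97)]:
    m=(p["range_z"]>0)&(np.hypot(d[...,0],d[...,1])<22)&(C[...,2]>lo)&(C[...,2]<hi)
    if m.sum()>3: print(lo,hi,m.sum(),np.percentile(C[m],3,axis=0),np.percentile(C[m],97,axis=0))
E
```

```text
t: 13.55
eef_pos: [512.7, -45.4, 54.4]
tool_rot: [[1.0, 0.001, -0.0], [0.001, -1.0, -0.0], [-0.0, 0.0, -1.0]]
wrist_force: [0.2, -0.2, 0.3]
width: 42.1
finger_force: 0.0
t: 14.55
eef_pos: [421.7, -45.6, 154.7]
tool_rot: [[1.0, 0.001, 0.0], [0.001, -1.0, -0.0], [0.0, 0.0, -1.0]]
wrist_force: [0.1, 0.0, 0.7]
width: 1.9
finger_force: 0.0
[421.7 -45.6 154.7]
sleeve 2287 ((512.7642822265625, -45.41252517700195), 41.669246673583984)
nose 1841 ((512.7510986328125, -45.05451583862305), 35.553688049316406)
jaw 504 ((513.3762817382812, -45.203857421875), 29.512737274169922)
 jaw 174 r [13.7 28.3] ang 57.674375168287646
 jaw 177 r [13.9 28.8] ang -62.424212063740505
 jaw 151 r [14.1 28.5] ang 178.2034282918454
ball 117 [591.5 -67.2] r 81.69221537345516 ang -15.452964841554794
ball 96 [534.8  33.4] r 81.78145386137847 ang 74.4207962803093
ball 91 [ 490.8 -123.1] r 80.72349526287205 ang -105.8382285423695
ball 80 [434.4 -23.2] r 81.51177156298075 ang 164.17641933065474
70 82 45 [504.  -53.5  71.6] [520.8 -36.1  81.7]
90 97 79 [508.8 -48.2  90.1] [516.7 -41.5  95.1]
```

View pics/w4.png

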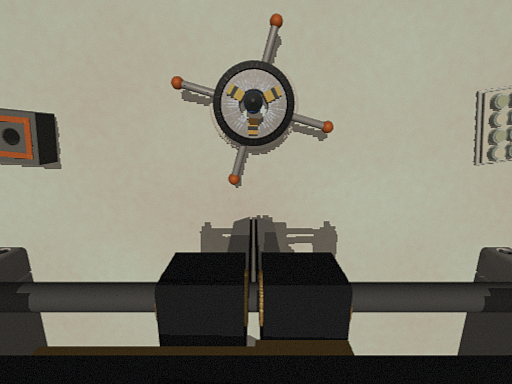

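The cutter stands in the chuck at (253,100), centred on the axis. I'll push the spoke at 74.4° from its counter-clockwise side, starting at (502.5, 21.8).

```bash
python3 -m handwheel '10 8 0 0.18 0;20 17 0 0.36 0;30 26 0 0.54 0;40 34 0 0.72 0;52 43 0 0.9 0;65 54 0 1.08 0;81.8 67.3 0 1.26 0;81.8 67.3 0 1.298 0;81.8 67.3 -30 1.298 0;81.8 67.3 -60 1.298 0' && python3 -m handwheel '0 0 -30 0 0;0 0 -60 0 0;0 0 -71 0 0;0 0 -71 0 0;0 0 -71 0 0'
python3 - <<'E'
from h import *
np.set_printoptions(precision=1,suppress=True)
s=r.get_state();print(s["t"],s["eef_pos"],s["qpos"],s["wrist_force"]); p=r.get_image("wrist"); save(p,"w5.png")
c=np.array([512.8,-45.4])
for th in range(74,-40,-6):
    a=np.radians(th+.4); b=np.array([502.5,21.8]); u=np.array([np.cos(a),np.sin(a)]);t=np.array([-u[1],u[0]])
    print(th+.4, c+62*u+16.5*t-b)
E
```

```text
t: 15.85
eef_pos: [503.5, 22.0, 93.7]
tool_rot: [[0.268, 0.963, 0.001], [0.963, -0.268, -0.0], [0.0, 0.001, -1.0]]
wrist_force: [-0.0, -0.4, -0.0]
width: 0.2
finger_force: 0.0
t: 16.48
eef_pos: [503.7, 21.7, 24.6]
tool_rot: [[0.269, 0.963, 0.002], [0.963, -0.269, -0.0], [0.0, 0.002, -1.0]]
wrist_force: [0.7, 0.2, 0.6]
width: 0.3
finger_force: 0.0
16.475 [503.7  21.7  24.6] [-10.4   9.  116.4   0.   54.5   5.1] [0.7 0.2 0.6]
74.4 [11.1 -3. ]
68.4 [17.8 -3.5]
62.4 [24.4 -4.6]
56.4 [30.9 -6.4]
50.4 [37.1 -8.9]
44.4 [ 43.1 -12. ]
38.4 [ 48.6 -15.8]
32.4 [ 53.8 -20. ]
26.4 [ 58.5 -24.9]
20.4 [ 62.7 -30.1]
14.4 [ 66.2 -35.8]
8.4 [ 69.2 -41.8]
2.4 [ 71.6 -48.1]
-3.6 [ 73.2 -54.6]
-9.6 [ 74.2 -61.3]
-15.6 [ 74.5 -68. ]
-21.6 [ 74.  -74.7]
-27.6 [ 72.9 -81.3]
-33.6 [ 71.1 -87.8]
```

View pics/w5.png

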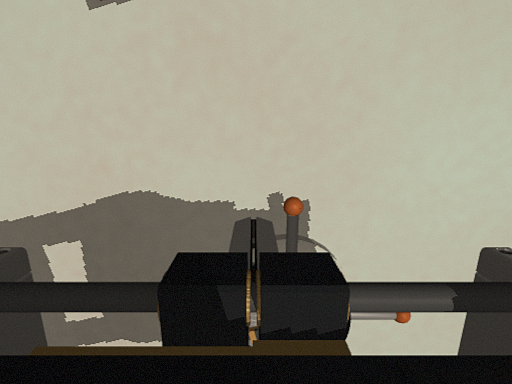

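The wrist view shows the shut fingers at (253,225) beside the spoke, whose ball is at (293,206), on its counter-clockwise side. Now I'll sweep along the arc.

```bash
python3 -m handwheel '6 -1.5 0 0 0;11.1 -3 0 0 0;17.8 -3.5 0 -0.105 0;24.4 -4.6 0 -0.209 0;30.9 -6.4 0 -0.314 0;37.1 -8.9 0 -0.419 0;37.1 -8.9 0 -0.419 0;37.1 -8.9 0 -0.419 0'
cat > st.py <<'E'
from h import *
np.set_printoptions(precision=2,suppress=True)
c=np.array([512.8,-45.4]); 
F=[];
for i in range(4):
    s=r.get_state(); r.get_image("scene"); F.append(s["wrist_force"]); 
e=np.array(s["eef_pos"]); d=e[:2]-c; rot=np.array(s["tool_rot"]); th=np.degrees(np.arctan2(rot[1,0],rot[0,0]))
f=np.mean(F,0); print(s["t"],"pos",e,"pol",np.hypot(*d),np.degrees(np.arctan2(d[1],d[0])),"yaw",th,"F",f)
# torque the finger exerts on the sleeve, clockwise positive
print("cw torque about axis", -(d[0]*-f[1]-d[1]*-f[0])/1000, "F radial", f[:2]@d/np.hypot(*d))
E
python3 st.py
```

```text
t: 17.52
eef_pos: [540.1, 12.9, 23.8]
tool_rot: [[0.636, 0.771, 0.001], [0.771, -0.636, -0.0], [0.001, 0.001, -1.0]]
wrist_force: [-0.5, -0.3, 1.4]
width: 0.9
finger_force: 0.7
17.675 pos [539.69  13.08  23.38] pol 64.36213377204099 65.3071793601552 yaw 50.437489179572985 F [0.57 0.22 0.76]
cw torque about axis -0.027449337924182988 F radial 0.4423266833810873
```

Run:
```python
from h import *
np.set_printoptions(precision=1,suppress=True)
for c in ["wrist","top","scene"]:
    s=r.get_state(); p=r.get_image(c); print(c); chuck(p,s if c=="wrist" else None,(512.8,-45.4) if c!="top" else (511.8,-46.5))
    if c=="wrist": save(p,"w6.png")
```

```text
wrist
sleeve 28 ((500.831298828125, -33.823158264160156), 9.715227127075195)
nose 137 ((500.82476806640625, -32.7772331237793), 10.346206665039062)
jaw 47 ((495.376708984375, -40.44453048706055), 4.595644950866699)
 jaw 47 r [14.4 21.5] ang 164.19403000112882
ball 276 [563.9  18.7] r 81.92094999192818 ang 51.44335847196493
ball 40 [445.4   7.7] r 85.82699338987942 ang 141.75235206389533
ball 147 [576.1 -97.6] r 82.04085264195109 ang -39.54442183763691
top
sleeve 158 ((509.92926025390625, -47.683780670166016), 40.85805130004883)
nose 36 ((508.7015075683594, -47.37322235107422), 32.211029052734375)
ball 10 [574.1 -98.2] r 80.98616201400992 ang -39.70533216246115
ball 12 [ 460.1 -109.7] r 81.65300847707742 ang -129.24939423354303
scene
sleeve 181 ((513.556640625, -45.82661056518555), 43.279998779296875)
nose 103 ((513.1704711914062, -45.48054885864258), 35.36458969116211)
jaw 33 ((514.6863403320312, -44.754215240478516), 28.388225555419922)
 jaw 15 r [12.9 27.6] ang -61.33506391566485
ball 9 [577.4 -94.8] r 81.3407340420123 ang -37.36907338126826
ball 10 [565.3  19.3] r 83.30799512778083 ang 50.912400409110134
```

View pics/w6.png

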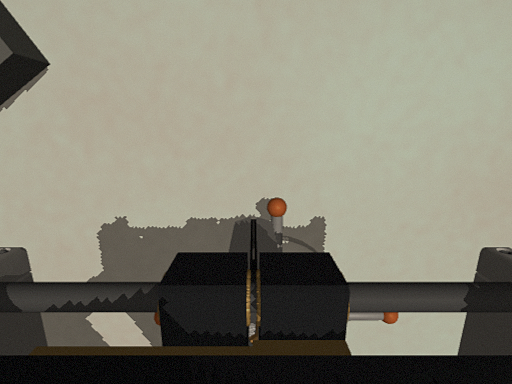

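The spoke has turned by 24° (to about 50.6°), with its ball at (277,207) and the finger trailing it. The force relaxes once motion stops, so I'll read it while moving.

```bash
python3 -m handwheel '3.0 -1.5 0 -0.052 0;6 -3.1 0 -0.105 0;8.8 -5 0 -0.157 0;11.5 -6.9 0 -0.209 0;14.1 -9 0 -0.262 0;16.7 -11.1 0 -0.314 0'; python3 -m handwheel '1.6 -1.6 0 -0.035 0;3.2 -3.2 0 -0.07 0;4.7 -4.9 0 -0.105 0'
python3 - <<'E'
from h import *
np.set_printoptions(precision=1,suppress=True)
c=np.array([512.8,-45.4])
f=lambda th:c+62*np.array([np.cos(th),np.sin(th)])+16.5*np.array([-np.sin(th),np.cos(th)])
for th in np.arange(26.4,-34,-2.): print(round(th,1), (f(np.radians(th))-f(np.radians(26.4))).round(1))
E
```

```text
t: 18.62
eef_pos: [555.4, 2.8, 23.1]
tool_rot: [[0.845, 0.535, -0.002], [0.535, -0.845, 0.002], [-0.001, -0.003, -1.0]]
wrist_force: [-1.3, 4.1, 2.5]
width: 0.4
finger_force: 2.2
t: 19.0
eef_pos: [560.7, -2.8, 23.2]
tool_rot: [[0.897, 0.443, -0.001], [0.443, -0.897, 0.001], [-0.0, -0.001, -1.0]]
wrist_force: [-1.4, 4.6, 1.1]
width: 0.5
finger_force: 1.6
26.4 [0. 0.]
24.4 [ 1.4 -1.7]
22.4 [ 2.8 -3.5]
20.4 [ 4.2 -5.3]
18.4 [ 5.4 -7.1]
16.4 [ 6.6 -9. ]
14.4 [  7.8 -10.9]
12.4 [  8.8 -12.9]
10.4 [  9.8 -14.9]
8.4 [ 10.7 -17. ]
6.4 [ 11.6 -19. ]
4.4 [ 12.4 -21.1]
2.4 [ 13.1 -23.3]
0.4 [ 13.7 -25.4]
-1.6 [ 14.2 -27.6]
-3.6 [ 14.7 -29.8]
-5.6 [ 15.1 -32. ]
-7.6 [ 15.4 -34.2]
-9.6 [ 15.7 -36.4]
-11.6 [ 15.9 -38.7]
-13.6 [ 15.9 -40.9]
-15.6 [ 16.  -43.1]
-17.6 [ 15.9 -45.4]
-19.6 [ 15.7 -47.6]
-21.6 [ 15.5 -49.8]
-23.6 [ 15.2 -52. ]
-25.6 [ 14.8 -54.3]
-27.6 [ 14.4 -56.4]
-29.6 [ 13.9 -58.6]
-31.6 [ 13.3 -60.8]
-33.6 [ 12.6 -62.9]
```

Steady friction reads about 4.7 N, as expected. Now to smaller steps.

```bash
python3 -m handwheel '1.4 -1.7 0 -0.035 0;2.8 -3.5 0 -0.07 0;4.2 -5.3 0 -0.105 0;5.4 -7.1 0 -0.14 0;6.6 -9 0 -0.175 0' && python3 -m handwheel '0.6 -0.9 0 -0.017 0;1.2 -1.9 0 -0.035 0;1.7 -2.9 0 -0.052 0;2.2 -3.9 0 -0.07 0'
```

```text
t: 19.62
eef_pos: [567.6, -12.1, 23.4]
tool_rot: [[0.96, 0.28, -0.0], [0.28, -0.96, -0.0], [-0.0, -0.0, -1.0]]
wrist_force: [-2.6, 3.2, -0.7]
width: 0.9
finger_force: 1.4
t: 20.12
eef_pos: [569.9, -15.9, 23.5]
tool_rot: [[0.977, 0.213, 0.0], [0.213, -0.977, 0.0], [0.0, -0.0, -1.0]]
wrist_force: [-2.2, 3.9, 1.2]
width: 0.5
finger_force: 1.5
```

```bash
python3 -m handwheel '0.5 -1 0 -0.017 0;1 -2 0 -0.035 0;1.5 -3 0 -0.052 0;1.9 -4.1 0 -0.07 0'
```

```text
t: 20.62
eef_pos: [571.8, -20.0, 23.5]
tool_rot: [[0.99, 0.144, 0.0], [0.144, -0.99, 0.0], [0.0, -0.0, -1.0]]
wrist_force: [-1.6, 4.1, 0.5]
width: 0.4
finger_force: 1.6
```

```bash
python3 -m handwheel '0.5 -1 0 -0.017 0;0.9 -2 0 -0.035 0;1.3 -3 0 -0.052 0'
```

```text
t: 21.0
eef_pos: [573.0, -23.0, 23.4]
tool_rot: [[0.996, 0.093, -0.0], [0.093, -0.996, 0.0], [-0.0, -0.0, -1.0]]
wrist_force: [-2.5, 4.3, 1.0]
width: 0.8
finger_force: 1.9
```

```bash
python3 -m handwheel '0.4 -1.1 0 -0.017 0;0.8 -2.2 0 -0.035 0;1.1 -3.2 0 -0.052 0'
```

```text
t: 21.38
eef_pos: [574.1, -26.0, 23.5]
tool_rot: [[0.999, 0.041, 0.0], [0.041, -0.999, 0.001], [0.0, -0.001, -1.0]]
wrist_force: [-2.1, 5.8, 1.0]
width: 0.5
finger_force: 2.4
```

```bash
python3 -m handwheel '0.3 -1.1 0 -0.017 0;0.6 -2.1 0 -0.035 0;0.9 -3.2 0 -0.052 0'
```

```text
t: 21.75
eef_pos: [575.0, -28.8, 23.4]
tool_rot: [[1.0, -0.012, -0.0], [-0.012, -1.0, 0.001], [-0.0, -0.001, -1.0]]
wrist_force: [-1.0, 7.2, 1.3]
width: 0.6
finger_force: 2.8
```

```bash
python3 st.py
```

```text
21.9 pos [575.   -28.91  23.43] pol 64.3474253010266 14.845705857427047 yaw -0.6322855730337121 F [-1.38  6.31  1.27]
cw torque about axis 0.41539369334162146 F radial 0.2842830487461224
```

```bash
python3 -m handwheel '0.15 -0.5 0 -0.009 0;0.3 -1.1 0 -0.017 0' && python3 st.py
```

```text
t: 22.2
eef_pos: [575.3, -29.8, 23.4]
tool_rot: [[1.0, -0.028, -0.0], [-0.028, -1.0, 0.001], [-0.0, -0.001, -1.0]]
wrist_force: [-2.3, 6.9, 0.7]
width: 0.5
finger_force: 3.0
22.35 pos [575.29 -29.83  23.42] pol 64.39989384413357 13.990722654843513 yaw -1.6085247052343201 F [-1.7   6.37  1.08]
cw torque about axis 0.4245429143206428 F radial -0.10532680489301188
```

```bash
python3 -m handwheel '0.15 -0.5 0 -0.009 0;0.3 -1.1 0 -0.017 0;0.4 -1.6 0 -0.026 0' && python3 st.py
```

```text
t: 22.78
eef_pos: [575.7, -31.2, 23.4]
tool_rot: [[0.999, -0.054, -0.0], [-0.054, -0.999, 0.002], [-0.0, -0.002, -1.0]]
wrist_force: [-1.6, 7.4, 1.5]
width: 0.8
finger_force: 3.2
22.925 pos [575.66 -31.23  23.41] pol 64.44096118618619 12.70210185343577 yaw -3.100384238994593 F [-1.76  7.19  1.49]
cw torque about axis 0.47685662780821253 F radial -0.13210120131936332
```

Hand-tight at about 0.47 N m. Backing off and checking.

```bash
python3 -m handwheel '0 5 0 0 0;0 12 0 0 0;0 12 20 0 0;0 12 70 0 0;0 12 130 0 0;-50 10 140 0.05 0;-100 0 140 0.05 0;-155 -14 140 0.05 0;-155 -14 140 0.05 0;-155 -14 140 0.05 0'
python3 - <<'E'
from h import *
np.set_printoptions(precision=1,suppress=True)
for cam in ["wrist","scene"]:
    s=r.get_state(); p=r.get_image(cam); print(s["t"],s["eef_pos"],s["wrist_force"]); s=s if cam=="wrist" else None
    chuck(p,s,(512.8,-45.4))
    C=cloud(p,s); d=C[...,:2]-[512.8,-45.4]
    for lo,hi in [(48,60),(60,70),(70,82),(82,90),(90,97)]:
        m=(p["range_z"]>0)&(np.hypot(d[...,0],d[...,1])<22)&(C[...,2]>lo)&(C[...,2]<hi)
        if m.sum()>3: print(lo,hi,m.sum(),np.percentile(C[m],3,axis=0),np.percentile(C[m],97,axis=0))
    print("top z",C[...,2][np.hypot(d[...,0],d[...,1])<12].max()); save(p,"end_%s.png"%cam)
    if cam=="wrist": w=p
f=cv2.resize(w["frame"][30:180,160:360],None,fx=4,fy=4,interpolation=cv2.INTER_CUBIC); cv2.imwrite("pics/end_crop.png",f[...,::-1])
E
```

```text
t: 24.22
eef_pos: [421.9, -46.7, 165.1]
tool_rot: [[1.0, -0.004, 0.003], [-0.004, -1.0, -0.001], [0.003, 0.001, -1.0]]
wrist_force: [0.0, 0.5, 0.6]
width: 0.4
finger_force: 0.0
24.225 [421.9 -46.7 165.1] [0.  0.5 0.6]
sleeve 2113 ((512.9917602539062, -45.575164794921875), 41.70833206176758)
nose 1848 ((514.2322387695312, -45.48594665527344), 34.40372085571289)
jaw 418 ((512.7647094726562, -45.62155532836914), 24.400598526000977)
 jaw 130 r [11.4 23.8] ang 57.898883986682065
 jaw 138 r [11.1 23.9] ang -63.12517808258015
 jaw 150 r [ 9.1 24.1] ang 178.57852376300474
ball 110 [594.4 -44.7] r 81.62875466898042 ang 0.5054308070528329
ball 85 [ 513.2 -126.8] r 81.38288415930244 ang -89.71518274977292
ball 88 [511.7  36.7] r 82.13986199385312 ang 90.78344379488081
ball 73 [431.2 -45.9] r 81.6180084338969 ang -179.6424617954551
70 82 39 [504.4 -53.7  79.2] [520.8 -37.3  81.9]
82 90 206 [505.3 -52.7  82.4] [519.6 -38.3  89.6]
90 97 71 [509.  -48.9  90.1] [516.4 -42.   95.3]
top z 95.9734492214022
24.275 [422.1 -46.6 164.9] [ 0.3 -0.7 -0.1]
sleeve 217 ((512.49609375, -45.795658111572266), 44.14706039428711)
nose 99 ((513.872802734375, -45.96610641479492), 34.06535339355469)
jaw 34 ((512.5164794921875, -47.00849914550781), 22.510089874267578)
 jaw 30 r [ 6.9 21.7] ang -3.504152842038815
ball 9 [512.6  36.4] r 81.7588387798312 ang 90.16658656443636
ball 8 [594.8 -43.9] r 82.0420007503726 ang 1.0748695790479081
48 60 23 [513.1 -55.1  48.1] [523.1 -36.4  59. ]
60 70 18 [513.3 -51.7  60.9] [523.4 -38.5  69.3]
70 82 24 [514.8 -51.4  71. ] [523.  -37.9  81.9]
82 90 17 [511.7 -52.5  82.3] [519.4 -39.5  89.3]
90 97 5 [511.4 -49.5  90.4] [516.1 -41.8  93.5]
top z 93.74432802649858
```

View pics/end_crop.png

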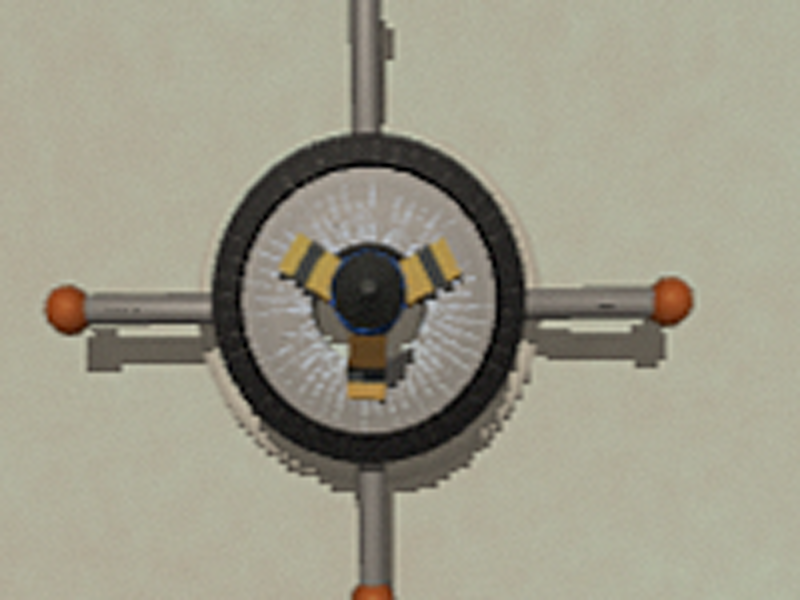

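The crop shows the three jaws closed on the cutter, at about (320,265), (430,272) and (367,350). The cutter is central at (368,288), and its tip is still at 95 mm, so the foot is on the floor. Handing in.

```bash
python3 -c "
from bench import r
print(r.finish_job())"
```

```text
the job is handed in; nothing more can be done
None
```

The marked cutter stands upright, centred and foot down in the chuck, gripped at about 0.47 N m (within hand-tight), with the arm clear and nothing else touched; the job was handed in at about 24 s, and no verdict was returned.

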